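# Load a copper blank in the forming die and present the punch

## Robot

A 7-joint arm with a two-finger parallel gripper is mounted at the origin on the work surface. World frame = base frame: x ahead of the robot, y to its left, z up, the work surface at z = 0. Lengths are in m, angles in rad, forces in N, time in s.
With the tool pointing down it reaches from about 0.4 to 0.85 m from the base axis. Payload 4.5 kg.
Tool frame: the origin (TCP) lies midway between the tips of the shut fingers; the grasp point (between the pads) lies 19 mm behind it; z points along the fingers, y is the line along which they close (so a half turn about z gives the same grasp; the last joint's range is limited). The gripper opens to 88 mm and grips with 3 to 60 N. Pads are 18 mm wide; open, the fingers measure 123 mm over their backs; the gripper's body (75 mm by 187 mm) begins 45 mm behind the grasp point.
Start: joints at [1.353, 0.689, -0.195, 1.565, 0.157, 0.902, -0.215], TCP at [0.156, -0.605, 0.239] pointing down, gripper open.
Joint ranges: [-3.01, 3.01], [-0.46, 2.08], [-1.47, 1.51], [0.13, 2.56], [-1, 4.14], [0.04, 2.09], [-2.66, 2.66]. Speed limits (rad/s): [2.57, 2.57, 3.14, 3.14, 3.14, 3.14, 3.14].

## Interface

Orientations are given as a unit quaternion [x, y, z, w].
In Python, from plant import * gives the robot as it stands.
- The arm moves only by the tool send_rows, never from a script. Its argument "targets" is a list of rows, each a list of 2 entries, a list of its own where there are three numbers: the shift along the tool's x, y, z in units of 0.3 m (1.0 is 0.3 m), then the turn, a rotation vector about the tool's x, y, z in units of pi rad (1.0 is pi rad). A call has 1 to 12 rows; each row is the pose to reach, as a shift and turn from the pose commanded when the call began, along the tool's axes at that moment, turning the shorter way round; what a row does not reach only later rows make up. A row lasts 1/8 s, in which the tool goes at most 62.5 mm and 10.7 degrees, less where a joint would pass 70% of its speed; a pose out of reach is approached as far as the arm can. A call with a number of a shift or a turn outside -1 to 1 is refused whole. A call with a gripper value outside its range is refused whole. "fingers" is the opening, from 0 (shut) to 1 (fully open), set as the call begins (left out, the last holds). The fingers move at their own pace and stop on an object; "newtons" is the grip in N (left out, the last holds). Time passes only in rows, so rows that repeat a pose let the fingers close. It gives the time, the measured TCP pose, the force, the opening and the grip force at its end, in the units of the state.
- get_state(): the state, without advancing time (a new reading comes with each control period).
- snapshot(name): name is "scene" or "top" or "wrist"; returns a dict with "img" (480x640x3 uint8, blue, green, red), "fx", "fy", "cx", "cy" (pixels), "k1" (the pictures are not rectified: a ray, as slopes to the right and down, at radius r is drawn at 1 + k1 r^2 times it, then the intrinsics apply), "cam_to_world" (4x4, takes a point from camera to world coordinates); the wrist camera has in their place "T_tool_cam" (4x4, takes a point from camera to tool coordinates, whose origin is the TCP and whose axes are the flange's). Camera axes: x right, y down, z forward; pixel columns grow to the right and rows downward; lengths in m; the calibration is good to about 2 mm. A picture is of the moment at which its call begins: read the wrist's pose just before it. There is no depth.
- finish_job(): hands the job in; it is judged then, once.
The state is a dict: "clock": time; "q": joint angles; "qd": joint speeds; "joint_torque": joint torques, N m; "tool_pos": TCP position; "eef_rot": TCP orientation; "contact_force": force on the tool from outside, world axes, zero at the start; "moment": the same for the moment, N m; "opening": opening from 0.0 (shut) to 1.0 (fully open); "finger_force": force on a finger pad.
Only numpy, scipy, OpenCV 4.12 (cv2) and the standard library are available. Lean on these libraries where they do the work, as an engineer would, in place of code of your own. Each camera call takes 0.05 s, during which the arm holds its last target. There are 200 camera calls.

## Task

Lay the round copper blank flat in the matching round recess of the steel die and let go of it; then lift the flap of the wooden tool box by its grip fin until it stands fully open (upright or beyond) and stays so, and draw out the steel punch hidden inside. Finish while still holding the punch in the gripper: upright, face down, still, centred over the blank about 6 cm clear of it, and not put down. Leave the square blank and all the other things on the table alone, and do not tip the punch over.

Things in the scene. Friction and masses are not known exactly. Their poses are not given: they have to be found in the camera images.
- round_blank: round copper disc, 50 mm across, 10 mm thick, about 0.17 kg, lying flat on a fixed round wooden stand (36 mm across, 30 mm high) within 4 mm of its centre, so its rim overhangs all round. Origin: centre of its underside, z up. The square blank lies on a like stand, in line ahead of the robot; which stand is nearer varies.
- die: fixed square steel block 120 x 120 x 30 mm high, with one round, flat-bottomed recess in the middle of its top: 53 mm across, 4 mm deep, edge chamfered. A seated blank stands 6 mm proud. Origin: centre of the block's underside, z up. Die and tool box stand left and right of the blanks; which is where varies.
- die_hole0 (a point): centre of the die's recess, at the level of the block's top face (30 mm above the table; the recess floor is 4 mm lower), z up.
- toolbox: fixed dark wooden box, 130 mm (its x) by 180 mm (its y), 80 mm high, walls and floor 6 mm, closed by a hinged flap. Origin: centre of its underside, z up; its y runs along the hinge, its x points from the grip side to the hinge side, away from the robot (yaw within 0.35 rad).
- flap (a joint): angle of the cover flap in rad: 0 shut, 1.57 standing straight up, 1.75 at its stop. The hinge is stiff (about 0.25 N m of friction; the flap weighs about 0.25 kg): it stays at whatever angle it is left.
- flap_hinge (a point): middle of the flap's hinge axis, on the top of the box's +x edge, 80 mm above the table, 65 mm along box x from the box's centre. The axis runs along box y; opening lifts the near edge up and over towards box +x. The point turns with the flap; shut, its axes are the box's.
- fin_grip (a point): point to pinch on the steel fin standing on the flap near its free edge: 10 mm thick (box y), 30 long (box x), 42 high. It is 26 mm above the 8 mm thick flap's upper face, 16 mm under the fin's top; shut, 115 mm to box -x of and 34 mm above the hinge. Pinched across box y, tool down, the fin turns between the pads as the flap swings. Turns with the flap.
- punch: steel punch hidden under the flap, standing upright on the box floor: round head 46 mm across, 16 mm high, below; round stem 20 mm across rising 46 mm from it (62 mm in all); 0.25 to 0.5 kg. It stands within 10 mm (box x) and 25 mm (box y) of the box's centre. Origin: centre of its underside (working face), z up along the stem.
- square_blank: a square copper blank 48 x 48 x 10 mm, lying on the other stand. Not for this die; leave it. Origin: centre of its underside, z up.
- vase: finished enamel vase, 190 mm tall, 96 mm widest, standing at the far left. Leave it. Origin: centre of its foot.
- bowl: small white bowl, 84 mm across, 40 mm high, beyond the stands. Leave it. Origin: centre of its underside.
- cup: small white cup, 60 mm across, 50 mm high, beyond the stands. Leave it. Origin: centre of its underside.
- jar: lidded glass jar, 60 mm across, 80 mm high, on the right. Leave it. Origin: centre of its underside.
- brush: brush lying on the table near the robot, on the right. Leave it.
- collar: copper ring 66 mm across, 25 mm high, near the robot, on the left. Leave it. Origin: centre of its underside.
There are look-alikes about, which are no part of the job. What is shaped like the round_blank but green or turquoise is not meant.

How it is judged:
By the outcome, as a careful person would: the job done as asked, in the order asked, and still so for the second after the job is handed in, while the arm keeps its last pose, push and grip.
It also fails if it takes over 72 s, if anything falls off the work surface, if the arm or the gripper's body presses on something with over 40 N, if the wrist force passes 120 N, or if a joint passes its speed limit or range.

## Working session

There is one attempt and no reset: what is moved stays moved. The work goes in short steps, Python scripts to look and compute and a tool call to move; the robot and the scene stay as the last step left them, time stands still between calls to the robot, and variables do not carry over. Pictures are saved under pics/ and viewed, at most 10 in all, crops included, and the job is handed in when it is done.

Besides the shell and the picture viewer there is one more tool, called after "Emit:" as name(argument=value, ...) on one line, values as JSON. send_rows: Moves the arm, as the interface text tells. Its arguments: {"type":"object","properties":{"targets":{"type":"array"},"fingers":{"type":"number"},"newtons":{"type":"number"}},"required":["targets"]}

```bash
ls; mkdir -p pics; python3 - <<'E'
from plant import *
import cv2,numpy as np
s=get_state();print({k:np.round(v,3).tolist() for k,v in s.items()})
for n in("scene","top"):
    d=snapshot(n);cv2.imwrite(f"pics/{n}0.png",d["img"]);print(n,{k:(np.round(v,4).tolist()) for k,v in d.items() if k!="img"})
d=snapshot("wrist");print({k:(np.round(v,4).tolist()) for k,v in d.items() if k!="img"})
E
```

```text
pics
{'clock': 0.0, 'q': [1.353, 0.69, -0.195, 1.566, 0.157, 0.902, -0.215], 'qd': [0.0, 0.001, -0.001, 0.001, -0.0, -0.001, -0.001], 'joint_torque': [-0.0, -52.755, -1.267, -15.343, -0.053, 0.007, 0.0], 'tool_pos': [0.156, -0.605, 0.238], 'eef_rot': [0.992, 0.126, -0.0, -0.001], 'contact_force': [-0.064, -0.128, -0.866], 'moment': [0.028, 0.014, 0.047], 'finger_force': 0.0, 'opening': 0.998}
scene {'fx': 614.7692, 'fy': 614.7692, 'cx': 320.6418, 'cy': 237.2796, 'k1': -0.1353, 'cam_to_world': [[0.1313, 0.7155, -0.6862, 1.6597], [0.9913, -0.0898, 0.096, -0.175], [0.0071, -0.6928, -0.7211, 1.2898], [0.0, 0.0, 0.0, 1.0]]}
top {'fx': 487.1188, 'fy': 487.1188, 'cx': 320.1338, 'cy': 243.1321, 'k1': 0.0, 'cam_to_world': [[-0.0208, -0.9905, 0.1358, 0.3873], [-0.9997, 0.0225, 0.011, -0.0162], [-0.014, -0.1355, -0.9907, 1.2083], [0.0, 0.0, 0.0, 1.0]]}
{'fx': 357.5482, 'fy': 357.5482, 'cx': 322.5938, 'cy': 244.6663, 'k1': -0.0128, 'T_tool_cam': [[0.0007, -0.9473, -0.3204, 0.0839], [1.0, 0.0005, 0.0006, -0.0009], [-0.0004, -0.3204, 0.9473, -0.1456], [0.0, 0.0, 0.0, 1.0]]}
```

View pics/scene0.png

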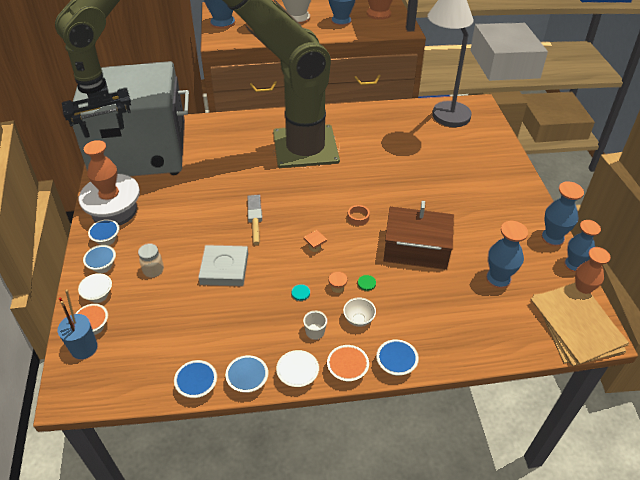

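View pics/top0.png

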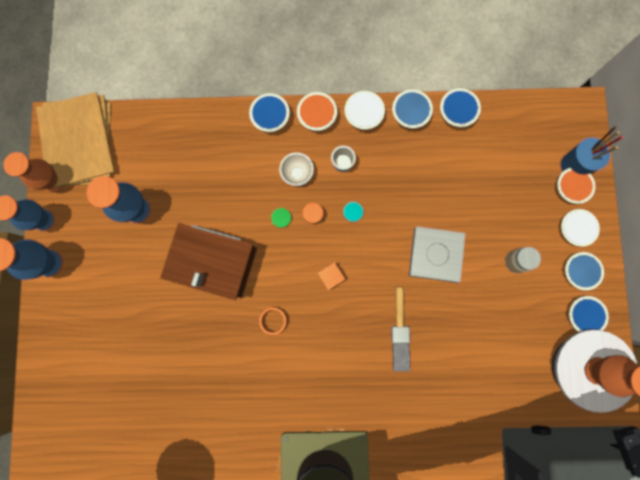

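The scene view shows the round copper blank at (338,279), the square blank at (315,240), the die at (224,265) and the box at (420,238) with its fin at (422,209). In the top view these are (313,213), (331,276), (437,254), (210,262) and (198,280).

Things that could be taken for the round blank (top view): green disc (281,217), turquoise disc (353,211), square blank (331,276), collar ring (273,321), orange plates (317,111) and (576,185). I choose the plain copper disc at (313,213).

```bash
cat > h.py <<'E'
from plant import *
import cv2,numpy as np
from scipy.spatial.transform import Rotation as R
def K(d): return np.array([[d["fx"],0,d["cx"]],[0,d["fy"],d["cy"]],[0,0,1]])
def pose(d,s=None):
    if "cam_to_world" in d: return np.array(d["cam_to_world"])
    T=np.eye(4);T[:3,:3]=R.from_quat(s["eef_rot"]).as_matrix();T[:3,3]=s["tool_pos"];return T@np.array(d["T_tool_cam"])
def rays(d,px,s=None):
    T=pose(d,s);u=cv2.undistortPoints(np.float64(px).reshape(-1,1,2),K(d),np.array([d["k1"],0,0,0.])).reshape(-1,2)
    v=np.c_[u,np.ones(len(u))]@T[:3,:3].T
    return T[:3,3],v/np.linalg.norm(v,axis=1,keepdims=True)
def onz(d,px,z,s=None):
    o,v=rays(d,px,s);return o+v*((z-o[2])/v[:,2])[:,None]
def tri(a,b):
    A=sum(np.eye(3)-np.outer(v,v) for o,v in(a,b));B=sum((np.eye(3)-np.outer(v,v))@o for o,v in(a,b));p=np.linalg.solve(A,B)
    return p,[np.linalg.norm(np.cross(p-o,v))*1e3 for o,v in(a,b)]
def blobs(m,amin=60):
    c,_=cv2.findContours(m.astype(np.uint8),cv2.RETR_EXTERNAL,cv2.CHAIN_APPROX_NONE);return [x for x in c if cv2.contourArea(x)>amin]
def near(cs,p): return min(cs,key=lambda c:np.hypot(*(np.array(cv2.minAreaRect(c)[0])-p)))
E
python3 - <<'E'
from h import *
D={n:snapshot(n) for n in("scene","top")}
g={"scene":dict(rb=(338,279),sq=(315,240),die=(224,262),box=(420,225),fin=(422,209)),"top":dict(rb=(313,213),sq=(331,276),die=(437,254),box=(210,262),fin=(198,280))}
for n in D:
    im=D[n]["img"];hsv=cv2.cvtColor(im,cv2.COLOR_BGR2HSV);print(n)
    for k,(x,y) in g[n].items(): print(k,hsv[y-1:y+2,x-1:x+2].reshape(-1,3).tolist()[::3])
    for k,(x,y) in dict(table=(150,400) if n=="top" else (300,180)).items(): print(k,hsv[y,x])
t=D["top"]["img"];s=D["scene"]["img"]
a=cv2.resize(t[195:310,150:310],None,fx=5,fy=5,interpolation=cv2.INTER_CUBIC)
b=cv2.resize(t[195:310,310:470],None,fx=5,fy=5,interpolation=cv2.INTER_CUBIC)
c=cv2.resize(s[190:305,300:460],None,fx=5,fy=5,interpolation=cv2.INTER_CUBIC)
cv2.imwrite("pics/a.png",a);cv2.imwrite("pics/c.png",c)
E
```

```text
scene
rb [[12, 159, 240], [12, 160, 240], [12, 159, 240]]
sq [[12, 160, 241], [13, 160, 240], [12, 160, 239]]
die [[43, 19, 210], [39, 19, 211], [38, 18, 209]]
box [[11, 157, 130], [11, 160, 137], [11, 164, 134]]
fin [[93, 43, 72], [90, 30, 84], [77, 19, 94]]
table [ 14 167 200]
top
rb [[12, 175, 239], [12, 174, 239], [12, 174, 239]]
sq [[13, 168, 239], [13, 166, 239], [13, 168, 239]]
die [[41, 21, 196], [40, 19, 197], [42, 20, 196]]
box [[11, 180, 129], [11, 182, 129], [11, 180, 129]]
fin [[40, 20, 155], [42, 19, 137], [40, 19, 118]]
table [ 14 185 178]
```

View pics/a.png

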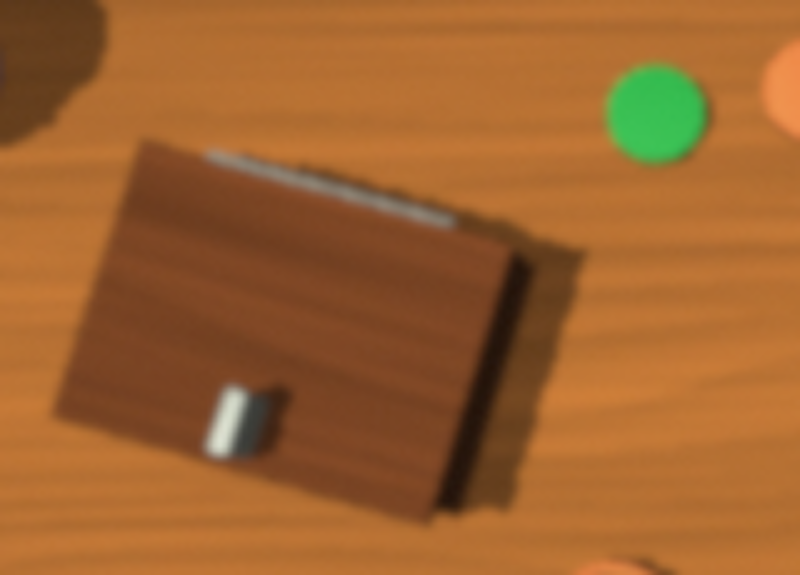

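View pics/c.png

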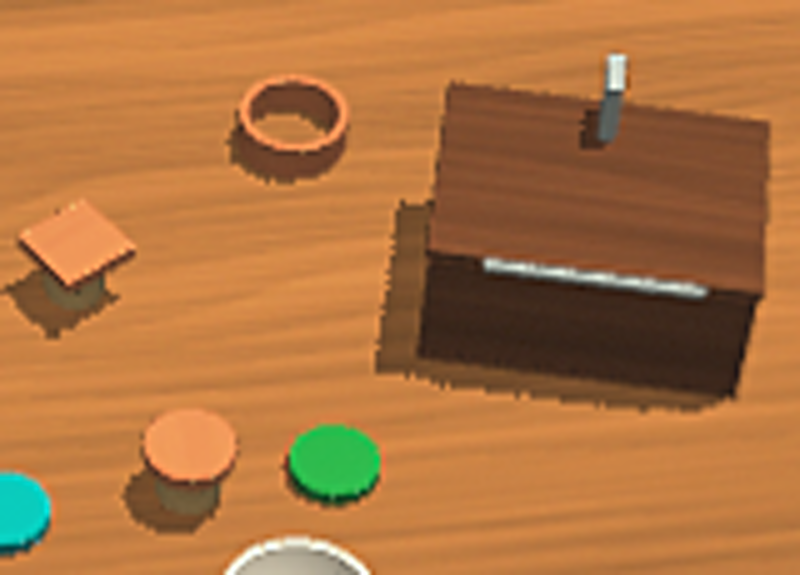

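The crops show the chosen disc alone standing on a wooden stand, with the green and turquoise discs lying on the table. The box flap corners and fin top are clear: top-view flap corners are (178,223), (254,244), (236,300), (160,278), and the fin top is at (196,280).

```bash
python3 - <<'E'
from h import *
D={n:snapshot(n) for n in("scene","top")};S,T=D["scene"],D["top"]
pr=lambda n,p,q:(lambda r:(print(n,np.round(r[0],4),np.round(r[1],1)),r[0])[1])(tri(*[(o,v[0]) for o,v in(rays(S,[p]),rays(T,[q]))]))
def cop(d,lo): h=cv2.cvtColor(d["img"],cv2.COLOR_BGR2HSV);return cv2.inRange(h,(5,120,lo),(16,200,255))>0
cs={}
for n,d,p in(("s",S,(338,279)),("t",T,(313,213))):
    c=near(blobs(cop(d,225)),p);e=cv2.fitEllipse(c);print(e,cv2.contourArea(c));cs[n]=e[0]
pr("blank top",cs["s"],cs["t"])
def grey(d): h=cv2.cvtColor(d["img"],cv2.COLOR_BGR2HSV);return (h[...,1]<60)&(h[...,2]>150)
ds={}
for n,d,p in(("s",S,(224,260)),("t",T,(437,254))):
    c=near(blobs(grey(d),500),p);print("die",cv2.contourArea(c));a=cv2.approxPolyDP(cv2.convexHull(c),4,True)[:,0];print(a.tolist())
    M=cv2.moments(cv2.convexHull(c));ds[n]=(M["m10"]/M["m00"],M["m01"]/M["m00"])
    P=onz(d,a,.03);print(np.round(P[:,:2],3).tolist())
print(ds);pr("die",ds["s"],ds["t"])
f=[pr("c",*x) for x in(((389.4,206.6),(236,299.6)),((454,214.4),(160.4,278)),((452.6,249.2),(178.4,223)),((386,240.4),(254,244.4)))]
pr("fintop",(423.2,204.6),(195.8,279.6))
e=f[1]-f[0];g=f[2]-f[3];print(np.arctan2(-e[0],e[1]),np.arctan2(-g[0],g[1]),np.mean(f,0))
E
```

```text
((337.50238037109375, 278.4190673828125), (13.338170051574707, 17.42633628845215), 94.2951889038086) 181.0
((312.10614013671875, 212.38754272460938), (17.5642032623291, 18.0733585357666), 90.49506378173828) 247.5
blank top [0.6242 0.0156 0.038 ] [0.7 0.7]
die 1340.5
[[205, 246], [246, 246], [242, 278], [199, 277]]
[[0.454, -0.334], [0.468, -0.219], [0.584, -0.236], [0.567, -0.351]]
die 2323.5
[[417, 227], [464, 235], [458, 281], [411, 274]]
[[0.583, -0.241], [0.561, -0.354], [0.449, -0.333], [0.469, -0.221]]
{'s': (223.15302109402933, 261.7380526754856), 't': (437.3230662504335, 254.1993756503642)}
die [ 0.5158 -0.2863  0.0261] [1.3 1.3]
c [0.4151 0.195  0.0831] [2.4 2.4]
c [0.4688 0.3719 0.0822] [2.9 2.9]
c [0.5978 0.3318 0.0804] [1.9 1.9]
c [0.5431 0.156  0.0807] [4.9 4.9]
fintop [0.4605 0.278  0.1235] [2.7 2.7]
-0.2945380605703082 -0.30160255001834574 [0.50619782 0.26366771 0.08161934]
```

```bash
cat >> h.py <<'E'
def down(yaw): # tool x at world yaw, z down
    return R.from_euler("z",yaw)*R.from_quat([1,0,0,0])
def go(*pts,s=None):
    """pts (x,y,z,yaw): rows from present pose"""
    s=s or get_state();R0=R.from_quat(s["eef_rot"]);print("at",np.round(s["tool_pos"],4),"t",round(s["clock"],2),"op",round(s["opening"],3),"F",np.round(s["contact_force"],1))
    for x,y,z,w in pts: print([np.round(R0.inv().apply(np.array([x,y,z])-s["tool_pos"])/.3,4).tolist(),np.round((R0.inv()*down(w)).as_rotvec()/np.pi,4).tolist()])
E
python3 - <<'E'
from h import *
go((.35,-.44,.22,0),(.515,-.287,.17,0))
E
```

```text
at [ 0.1557 -0.6052  0.2386] t 0.35 op 0.998 F [-0.  -0.4  0.1]
[[0.7644, -0.3718, 0.062], [-0.0001, 0.0, 0.0802]]
[[1.4241, -0.7286, 0.2288], [-0.0001, 0.0, 0.0802]]
```

Emit:
send_rows(targets=[[[0.15, -0.07, 0.01], [0, 0, 0.02]], [[0.35, -0.17, 0.03], [0, 0, 0.04]], [[0.55, -0.27, 0.045], [0, 0, 0.06]], [[0.764, -0.372, 0.062], [0, 0, 0.08]]], fingers=1)

```text
clock: 0.85
tool_pos: [0.3372, -0.4507, 0.2215]
eef_rot: [1.0, -0.001, 0.0, 0.0]
contact_force: [0.9, -0.8, 0.9]
opening: 0.999
finger_force: 0.0
```

```bash
python3 - <<'E'
from h import *
go((.515,-.287,.17,0))
E
```

```text
at [ 0.3372 -0.4507  0.2215] t 0.85 op 0.999 F [ 0.9 -0.8  0.9]
[[0.5914, -0.5467, 0.1717], [0.0001, -0.0002, -0.0006]]
```

Emit:
send_rows(targets=[[[0.18, -0.17, 0.05], [0, 0, 0]], [[0.35, -0.34, 0.11], [0, 0, 0]], [[0.48, -0.46, 0.15], [0, 0, 0]], [[0.55, -0.51, 0.167], [0, 0, 0]], [[0.55, -0.51, 0.167], [0, 0, 0]], [[0.55, -0.51, 0.167], [0, 0, 0]]])

```text
clock: 1.6
tool_pos: [0.5, -0.2997, 0.1713]
eef_rot: [1.0, -0.0, -0.0, 0.0]
contact_force: [-0.3, -1.0, 0.2]
opening: 0.999
finger_force: 0.0
```

```bash
python3 - <<'E'
from h import *
s=get_state();d=snapshot("wrist");cv2.imwrite("pics/w1.png",d["img"])
print(np.round(s["tool_pos"],4),np.round(s["eef_rot"],4))
h=cv2.cvtColor(d["img"],cv2.COLOR_BGR2HSV);m=(h[...,1]<60)&(h[...,2]>150)
for c in blobs(m,3000):
    a=cv2.approxPolyDP(cv2.convexHull(c),8,True)[:,0];print(cv2.contourArea(c),a.tolist(),np.round(onz(d,a,.03,s)[:,:2],3).tolist(),np.round(onz(d,a,.03,s).mean(0),4))
g=cv2.Canny(cv2.cvtColor(d["img"],cv2.COLOR_BGR2GRAY),40,100)
cs,_=cv2.findContours(g,cv2.RETR_LIST,cv2.CHAIN_APPROX_NONE)
for c in cs:
    if len(c)>60:
        e=cv2.fitEllipse(c)
        if e[1][0]/max(e[1][1],1)>.8 and 60<e[1][1]<140: print(np.round(e[0],1),np.round(e[1],1),len(c),np.round(onz(d,[e[0]],.03,s),4))
go((.624,.0156,.18,0))
E
```

```text
[ 0.5    -0.2997  0.1713] [ 1.e+00 -1.e-04 -5.e-04  4.e-04]
3766.5 [[611, 224], [619, 247], [603, 274], [578, 285], [552, 277], [546, 253], [556, 233], [581, 218]] [[0.505, -0.541], [0.484, -0.553], [0.459, -0.546], [0.449, -0.526], [0.457, -0.501], [0.479, -0.491], [0.497, -0.496], [0.51, -0.514]] [ 0.48   -0.5209  0.03  ]
13649.5 [[239, 121], [393, 147], [363, 284], [228, 265]] [[0.586, -0.235], [0.567, -0.354], [0.45, -0.335], [0.468, -0.217]] [ 0.5176 -0.2852  0.03  ]
[669. 255.] [68.8 79.1] 92 [[ 0.4772 -0.5994  0.03  ]]
[305.3 209.3] [55.6 61.5] 95 [[ 0.5171 -0.2849  0.03  ]]
[ 41.3 248.2] [55.3 68.8] 298 [[ 0.4834 -0.0582  0.03  ]]
[48.1 58. ] [63.1 73.9] 472 [[ 0.6296 -0.0996  0.03  ]]
at [ 0.4996 -0.3004  0.1715] t 1.65 op 1.001 F [-0.  -0.3 -0.3]
[[0.413, -1.0539, -0.03], [0.0004, 0.0003, -0.0005]]
```

View pics/w1.png

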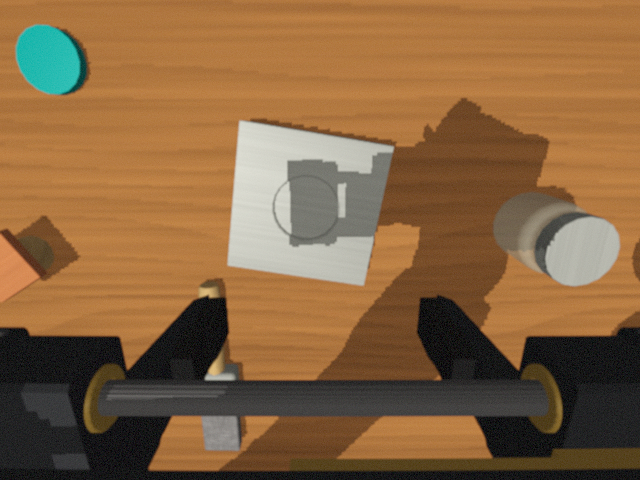

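The wrist view shows the die with its recess at (305,209), i.e. (0.517,-0.285), which agrees with the fixed cameras. On to the blank.

Emit:
send_rows(targets=[[[0.05, -0.15, -0.03], [0, 0, 0]], [[0.14, -0.34, -0.03], [0, 0, 0]], [[0.22, -0.53, -0.03], [0, 0, 0]], [[0.3, -0.72, -0.03], [0, 0, 0]], [[0.36, -0.88, -0.03], [0, 0, 0]], [[0.4, -0.97, -0.03], [0, 0, 0]], [[0.413, -1.0, -0.03], [0, 0, 0]], [[0.413, -1.0, -0.03], [0, 0, 0]], [[0.413, -1.0, -0.03], [0, 0, 0]]])

```text
clock: 2.78
tool_pos: [0.6239, -0.0018, 0.1804]
eef_rot: [1.0, -0.002, -0.0, 0.001]
contact_force: [1.5, 0.1, -0.1]
opening: 0.997
finger_force: 0.0
```

```bash
cat > b.py <<'E'
from h import *
s=get_state();d=snapshot("wrist")
h=cv2.cvtColor(d["img"],cv2.COLOR_BGR2HSV);m=cv2.inRange(h,(5,120,215),(16,200,255))
for c in blobs(m,1200):
    e=cv2.fitEllipse(c);print(np.round(e,1) if 0 else e,cv2.contourArea(c),np.round(onz(d,[e[0]],.04,s),4))
go((.624,.0156,.1,0),(.624,.0156,.06,0),(.624,.0156,.035,0))
E
python3 b.py
```

```text
((215.54669189453125, 448.5401916503906), (41.54551315307617, 56.361114501953125), 100.31482696533203) 1837.0 [[0.3846 0.112  0.04  ]]
at [ 0.624  -0.0015  0.1804] t 2.83 op 1.003 F [-0.7 -0.4  0.2]
[[0.0, -0.0575, 0.268], [0.0005, 0.0002, -0.0009]]
[[0.0001, -0.0577, 0.4013], [0.0005, 0.0002, -0.0009]]
[[0.0001, -0.0578, 0.4846], [0.0005, 0.0002, -0.0009]]
```

```bash
python3 - <<'E'
from h import *
d=snapshot("wrist");cv2.imwrite("pics/w2.png",d["img"]);h=cv2.cvtColor(d["img"],cv2.COLOR_BGR2HSV);print(h[170:260:15,280:340:15].tolist())
E
```

```text
[[[15, 158, 186], [14, 154, 184], [14, 178, 112], [13, 167, 116]], [[16, 159, 186], [15, 156, 186], [14, 169, 119], [13, 147, 120]], [[15, 161, 190], [11, 167, 130], [11, 163, 122], [13, 178, 116]], [[15, 124, 235], [11, 155, 163], [11, 158, 161], [11, 160, 161]], [[16, 134, 234], [12, 159, 160], [11, 162, 162], [12, 169, 161]], [[15, 141, 228], [12, 157, 185], [12, 157, 188], [12, 154, 202]]]
```

View pics/w2.png

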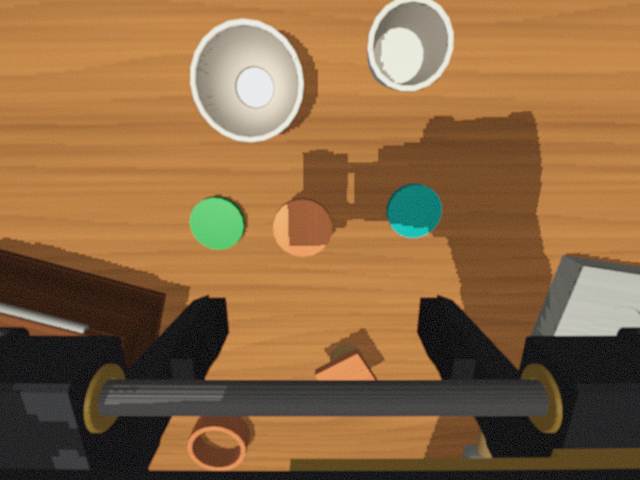

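The blank is at (302,227), half shaded by the gripper. The square blank is at (350,368), green at (217,223) and turquoise at (414,211).

```bash
cat > b.py <<'E'
from h import *
s=get_state();d=snapshot("wrist");im=d["img"][180:275,250:355]
h=cv2.cvtColor(im,cv2.COLOR_BGR2HSV)
g=cv2.Canny(im,60,140);ys,xs=np.nonzero(g);P=np.c_[xs+250,ys+180].astype(float)
best=(0,)
rng=np.random.default_rng(0);W=onz(d,P,.04,s)[:,:2]
for _ in range(6000):
    a=W[rng.choice(len(W),3,False)];A=np.c_[2*a,np.ones(3)]
    if abs(np.linalg.det(A))<1e-7: continue
    x=np.linalg.solve(A,(a**2).sum(1));r=np.sqrt(max(0,x[2]+x[0]**2+x[1]**2))
    if not .023<r<.027: continue
    n=(abs(np.hypot(*(W-x[:2]).T)-r)<.0008).sum()
    if n>best[0]: best=(n,x[:2],r)
print(best)
i=abs(np.hypot(*(W-best[1]).T)-best[2])<.001;e=cv2.fitEllipse(P[i].astype(np.float32));print(e,onz(d,[e[0]],.04,s),i.sum())
T=snapshot("top");o=rays(T,[(312.1,212.4)]);o2=rays(d,[e[0]],s);print("tri",tri((o[0],o[1][0]),(o2[0],o2[1][0])))
go((.624,.0156,.035,0))
E
python3 b.py
```

```text
(np.int64(204), array([0.62500589, 0.01621532]), np.float64(0.024581481345541802))
((302.70672607421875, 227.9905242919922), (56.82965087890625, 59.13351058959961), 99.88874053955078) [[0.62568187 0.01605892 0.04      ]] 205
tri (array([0.62450621, 0.01561121, 0.03602504]), [np.float64(0.6742160415691724), np.float64(0.6742160415691792)])
at [ 6.243e-01 -1.000e-04  1.804e-01] t 2.98 op 1.0 F [-0.2 -1.  -0.2]
[[-0.0009, -0.0527, 0.4847], [0.0002, 0.0001, -0.0004]]
```

Emit:
send_rows(targets=[[[0.002, -0.054, 0.1], [0, 0, 0]], [[0.002, -0.054, 0.22], [0, 0, 0]], [[0.002, -0.054, 0.33], [0, 0, 0]], [[0.002, -0.054, 0.41], [0, 0, 0]], [[0.002, -0.054, 0.46], [0, 0, 0]], [[0.002, -0.054, 0.485], [0, 0, 0]], [[0.002, -0.054, 0.485], [0, 0, 0]], [[0.002, -0.054, 0.485], [0, 0, 0]]])

```text
clock: 3.98
tool_pos: [0.6259, 0.0174, 0.0357]
eef_rot: [1.0, 0.0, 0.001, -0.0]
contact_force: [-0.8, 0.5, -0.4]
opening: 1.003
finger_force: 0.0
```

Emit:
send_rows(targets=[[[0, 0, 0], [0, 0, 0]], [[0, 0, 0], [0, 0, 0]], [[0, 0, 0], [0, 0, 0]], [[0, 0, 0], [0, 0, 0]], [[0, 0, 0], [0, 0, 0]], [[0, 0, 0], [0, 0, 0]], [[0, 0, 0], [0, 0, 0]], [[0, 0, 0], [0, 0, 0]]], fingers=0, newtons=20)

```text
clock: 4.97
tool_pos: [0.6252, 0.0172, 0.0349]
eef_rot: [1.0, 0.0, 0.0, 0.0]
contact_force: [-1.2, -1.8, 1.1]
opening: 0.555
finger_force: 20.0
```

Emit:
send_rows(targets=[[[0, 0, -0.04], [0, 0, 0]], [[0, 0, -0.12], [0, 0, 0]], [[-0.02, 0.05, -0.22], [0, 0, 0]], [[-0.07, 0.2, -0.25], [0, 0, 0]], [[-0.14, 0.38, -0.25], [0, 0, 0]], [[-0.2, 0.56, -0.25], [0, 0, 0]], [[-0.27, 0.74, -0.25], [0, 0, 0]], [[-0.32, 0.88, -0.25], [0, 0, 0]], [[-0.35, 0.97, -0.25], [0, 0, 0]], [[-0.36, 1.0, -0.25], [0, 0, 0]], [[-0.36, 1.0, -0.25], [0, 0, 0]], [[-0.36, 1.0, -0.25], [0, 0, 0]]])

```text
clock: 6.48
tool_pos: [0.5184, -0.2803, 0.1099]
eef_rot: [1.0, 0.002, 0.0, -0.001]
contact_force: [0.3, 0.4, -1.2]
opening: 0.558
finger_force: 20.0
```

```bash
python3 - <<'E'
from h import *
s=get_state();d=snapshot("wrist");cv2.imwrite("pics/w3.png",d["img"][150:,100:540])
print(np.linalg.norm(s["contact_force"]),s["finger_force"])
go((.517,-.285,.045,0),(.517,-.285,.0335,0))
E
```

```text
1.334593961599894 19.99969482421875
at [ 0.5183 -0.2804  0.1099] t 6.53 op 0.558 F [-0.9 -0.1 -0.8]
[[-0.0046, 0.0157, 0.2163], [-0.0004, -0.0002, 0.0011]]
[[-0.0046, 0.0157, 0.2546], [-0.0004, -0.0002, 0.0011]]
```

View pics/w3.png

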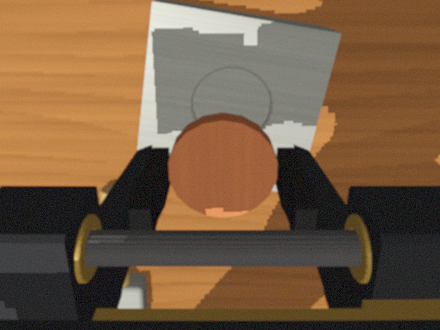

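The blank is held flat between the pads (crop (223,165)), with the recess ahead at crop (231,105).

```bash
python3 - <<'E'
from h import *
s=get_state();d=snapshot("wrist");im=d["img"]
h=cv2.cvtColor(im,cv2.COLOR_BGR2HSV)
z=s["tool_pos"][2]
def circ(P,zz,r0,r1,tol=.0007):
    W=onz(d,P,zz,s)[:,:2];rng=np.random.default_rng(0);b=(0,)
    for _ in range(8000):
        a=W[rng.choice(len(W),3,False)];A=np.c_[2*a,np.ones(3)]
        if abs(np.linalg.det(A))<1e-7: continue
        x=np.linalg.solve(A,(a**2).sum(1));r=np.sqrt(max(0,x[2]+x[0]**2+x[1]**2))
        if r0<r<r1:
            n=(abs(np.hypot(*(W-x[:2]).T)-r)<tol).sum()
            if n>b[0]: b=(n,x[:2],r)
    return b
g=cv2.Canny(im,30,80)
def pts(x0,x1,y0,y1): ys,xs=np.nonzero(g[y0:y1,x0:x1]);return np.c_[xs+x0,ys+y0].astype(float)
print("recess",circ(pts(285,380,210,285),.03,.0255,.0285))
print("disc",circ(pts(262,385,255,372),z+.005,.0235,.0265),s["tool_pos"])
E
```

```text
recess (np.int64(194), array([ 0.51825933, -0.28505057]), np.float64(0.02756380157012863))
disc (np.int64(364), array([ 0.51844031, -0.27930709]), np.float64(0.02470625606005392)) [ 0.51832063 -0.28037391  0.10989395]
```

Emit:
send_rows(targets=[[[-0.002, 0.018, 0.06], [0, 0, 0]], [[-0.002, 0.018, 0.14], [0, 0, 0]], [[-0.002, 0.018, 0.2], [0, 0, 0]], [[-0.002, 0.018, 0.23], [0, 0, 0]], [[-0.002, 0.018, 0.24], [0, 0, 0]], [[-0.002, 0.018, 0.24], [0, 0, 0]], [[-0.002, 0.018, 0.24], [0, 0, 0]], [[-0.002, 0.018, 0.24], [0, 0, 0]]])

```text
clock: 7.58
tool_pos: [0.517, -0.2882, 0.0384]
eef_rot: [1.0, 0.0, 0.0, 0.0]
contact_force: [-0.3, 0.1, -1.5]
opening: 0.555
finger_force: 20.0
```

```bash
python3 - <<'E'
from h import *
go((.5178,-.2857,.0325,0))
E
```

```text
at [ 0.517  -0.2882  0.0384] t 7.58 op 0.555 F [-0.3  0.1 -1.5]
[[0.0026, -0.0084, 0.0196], [0.0002, -0.0003, 0.0001]]
```

Emit:
send_rows(targets=[[[0.002, -0.008, 0], [0, 0, 0]], [[0.002, -0.008, 0], [0, 0, 0]], [[0.002, -0.008, 0], [0, 0, 0]], [[0.002, -0.008, 0], [0, 0, 0]]])

```text
clock: 8.07
tool_pos: [0.5173, -0.2857, 0.0378]
eef_rot: [1.0, 0.0, -0.0, 0.0]
contact_force: [-0.7, -0.4, -2.1]
opening: 0.55
finger_force: 20.0
```

```bash
python3 - <<'E'
from h import *
go((.5178,-.2857,.0325,0))
E
```

```text
at [ 0.5173 -0.2857  0.0378] t 8.07 op 0.55 F [-0.7 -0.4 -2.1]
[[0.0018, -0.0, 0.0178], [0.0, 0.0, 0.0001]]
```

Emit:
send_rows(targets=[[[0.001, 0, 0.006], [0, 0, 0]], [[0.001, 0, 0.012], [0, 0, 0]], [[0.001, 0, 0.017], [0, 0, 0]], [[0.001, 0, 0.02], [0, 0, 0]], [[0.001, 0, 0.02], [0, 0, 0]]])

```text
clock: 8.7
tool_pos: [0.5175, -0.2856, 0.0318]
eef_rot: [1.0, 0.0, -0.0, 0.0]
contact_force: [0.1, 0.1, -1.1]
opening: 0.559
finger_force: 20.0
```

No contact force at 3 mm below the top face, so the blank is inside the recess. Letting go and rising.

Emit:
send_rows(targets=[[[0, 0, 0], [0, 0, 0]], [[0, 0, 0], [0, 0, 0]], [[0, 0, 0], [0, 0, 0]], [[0, 0, 0], [0, 0, 0]], [[0, 0, -0.05], [0, 0, 0]], [[0, 0, -0.15], [0, 0, 0]], [[0, 0, -0.3], [0, 0, 0]], [[0, 0, -0.45], [0, 0, 0]], [[0, 0, -0.55], [0, 0, 0]], [[0, 0, -0.55], [0, 0, 0]]], fingers=1)

```text
clock: 9.95
tool_pos: [0.5191, -0.2865, 0.2003]
eef_rot: [1.0, 0.0, 0.003, 0.001]
contact_force: [-0.4, 0.6, 0.4]
opening: 0.997
finger_force: 0.0
```

```bash
python3 - <<'E'
from h import *
s=get_state();d=snapshot("wrist");im=d["img"]
cv2.imwrite("pics/w4.png",cv2.resize(im[120:320,200:420],None,fx=2.5,fy=2.5))
yaw=-.297;c=np.array([.506,.264]);ux=np.array([np.cos(yaw),np.sin(yaw)]);f=c-.05*ux;print(f)
go((.52,-.14,.25,-.15),(.517,0,.28,yaw),(f[0],f[1],.28,yaw))
E
```

```text
[0.45818906 0.27863264]
at [ 0.518  -0.2859  0.1985] t 10.0 op 1.001 F [-0.2 -0.3 -0.1]
[[0.0072, -0.4861, -0.1724], [0.0004, -0.0009, 0.0479]]
[[-0.0024, -0.9527, -0.273], [0.0003, -0.0009, 0.0947]]
[[-0.1981, -1.8815, -0.2748], [0.0003, -0.0009, 0.0947]]
```

View pics/w4.png

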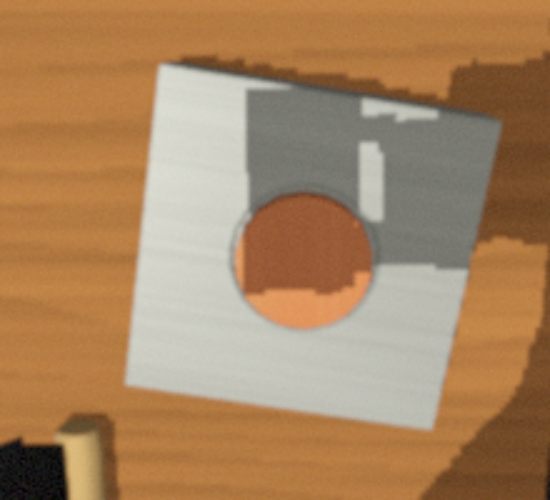

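The blank is seated flat and concentric in the recess (crop (303,260)). Now to the tool box.

Emit:
send_rows(targets=[[[0, -0.12, -0.08], [0, 0, 0.02]], [[0, -0.3, -0.16], [0, 0, 0.04]], [[0, -0.48, -0.22], [0, 0, 0.06]], [[0, -0.66, -0.27], [0, 0, 0.08]], [[0, -0.84, -0.27], [0, 0, 0.095]], [[-0.02, -1.0, -0.27], [0, 0, 0.095]]])

```text
clock: 10.75
tool_pos: [0.5107, 0.0167, 0.277]
eef_rot: [0.989, -0.148, -0.001, 0.0]
contact_force: [0.9, -0.7, -0.5]
opening: 0.999
finger_force: 0.0
```

```bash
python3 - <<'E'
from h import *
go((.458,.2786,.27,-.297))
E
```

```text
at [0.5107 0.0167 0.277 ] t 10.75 op 0.999 F [ 0.9 -0.7 -0.5]
[[-0.4237, -0.7834, 0.0236], [0.0001, 0.0005, -0.0001]]
```

Emit:
send_rows(targets=[[[-0.08, -0.15, 0], [0, 0, 0]], [[-0.17, -0.32, 0], [0, 0, 0]], [[-0.26, -0.48, 0], [0, 0, 0]], [[-0.34, -0.63, 0], [0, 0, 0]], [[-0.4, -0.74, 0.02], [0, 0, 0]], [[-0.424, -0.783, 0.024], [0, 0, 0]], [[-0.424, -0.783, 0.024], [0, 0, 0]], [[-0.424, -0.783, 0.024], [0, 0, 0]], [[-0.424, -0.783, 0.024], [0, 0, 0]]])

```text
clock: 11.88
tool_pos: [0.4595, 0.2744, 0.2707]
eef_rot: [0.989, -0.15, 0.0, 0.0]
contact_force: [0.1, -0.7, 0.9]
opening: 1.001
finger_force: 0.0
```

```bash
python3 - <<'E'
from h import *
s=get_state();d=snapshot("wrist");im=d["img"];cv2.imwrite("pics/w5.png",im)
h=cv2.cvtColor(im,cv2.COLOR_BGR2HSV);print(s["tool_pos"],s["eef_rot"])
m=(h[...,2]<160)&(h[...,2]>20)&(h[...,0]<14)&(h[...,1]>100)
for c in blobs(m,8000):
    r=cv2.minAreaRect(c);print(r)
m=(h[...,1]<70)&(h[...,2]>120)
for c in blobs(m,60):
    r=cv2.minAreaRect(c);print("grey",r[0],r[1],r[2],onz(d,[r[0]],.13,s))
E
```

```text
[0.45950232 0.274369   0.27073258] [ 9.88699706e-01 -1.49908835e-01  2.21628741e-04  4.27384389e-04]
((324.0, 154.5), (226.0, 161.0), 0.0)
grey (318.0, 226.5) (33.0, 12.0) 90.0 [[0.46333096 0.27786753 0.13      ]]
grey (318.5, 80.5) (5.0, 141.0) 90.0 [[0.56928018 0.24421273 0.13      ]]
```

View pics/w5.png

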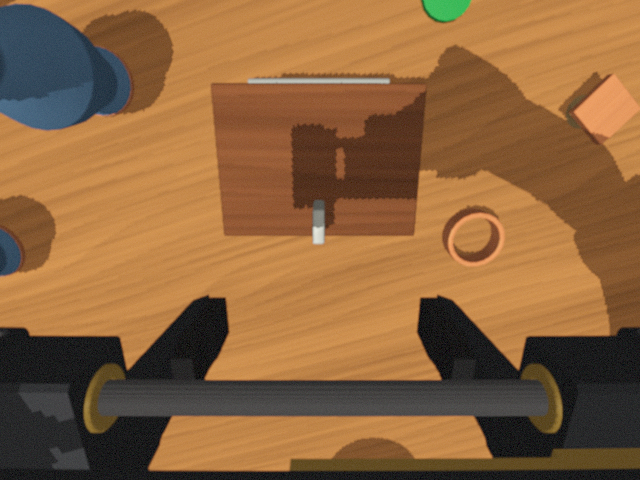

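The flap lies square to the image (near edge y=235, far edge y=84), and the fin top face spans y 210–243 at x=318. So the box yaw equals the tool yaw, about -0.30.

```bash
python3 - <<'E'
from h import *
s=get_state();d=snapshot("wrist");T=snapshot("top");S=snapshot("scene");print(np.round(s["q"],3))
R0=R.from_quat(s["eef_rot"])
def t(n,a,b,pa,pb):
    A=rays(a,[pa],s);B=rays(b,[pb],s);p,e=tri((A[0],A[1][0]),(B[0],B[1][0]));print(n,np.round(p,4),np.round(e,1))
t("fin w-t",d,T,(318,226.5),(195.8,279.6));t("fin w-s",d,S,(318,226.5),(423.2,204.6))
P=onz(d,[(213,84),(426,84),(414,235.5),(224,235.5)],.088,s);print("wrist corners",np.round(P,4))
L=R0.inv().apply(P-s["tool_pos"]);print("tool frame",np.round(L,4))
for n,D,px in(("top",T,[(178.4,223),(254,244.4),(236,299.6),(160.4,278)]),("scene",S,[(452.6,249.2),(386,240.4),(389.4,206.6),(454,214.4)])):
    Q=onz(D,px,.088,s);print(n,np.round(Q.mean(0),4),np.round(R0.inv().apply(Q-s["tool_pos"])[:,:2],4).tolist())
print(np.round(P.mean(0),4))
for n,D,p in(("top",T,(195.8,279.6)),("scene",S,(423.2,204.6)),("wr",d,(318,226.5))):print(n,np.round(onz(D,[p],.13,s),4))
E
```

```text
[-0.654  0.527  0.045  1.805 -0.031  0.811 -2.465]
fin w-t [0.4601 0.2785 0.1157] [1.3 1.3]
fin w-s [0.4624 0.2793 0.126 ] [0.7 0.7]
wrist corners [[0.5975 0.3296 0.088 ]
 [0.5443 0.1578 0.088 ]
 [0.4162 0.1967 0.088 ]
 [0.4702 0.3713 0.088 ]]
tool frame [[ 0.1155 -0.0934  0.1828]
 [ 0.1156  0.0865  0.1829]
 [-0.0183  0.0872  0.1828]
 [-0.0184 -0.0956  0.1827]]
top [0.5051 0.259  0.088 ] [[0.1148, -0.0909], [0.1151, 0.0947], [-0.0182, 0.0925], [-0.0191, -0.0906]]
scene [0.5119 0.2645 0.088 ] [[0.1216, -0.0964], [0.1204, 0.0838], [-0.0144, 0.0868], [-0.0152, -0.0977]]
[0.5071 0.2639 0.088 ]
top [[0.4597 0.2734 0.13  ]]
scene [[0.4668 0.2783 0.13  ]]
wr [[0.4632 0.2783 0.13  ]]
```

Joint 7 is near its limit here. A half turn brings it to mid-range and also puts the camera on the robot side, clear of the opened flap, so I turn the tool by π.

Emit:
send_rows(targets=[[[0, 0, 0], [0, 0, -0.05]], [[0, 0, 0], [0, 0, -0.11]], [[0, 0, 0], [0, 0, -0.17]], [[0, 0, 0], [0, 0, -0.23]], [[0, 0, 0], [0, 0, -0.29]], [[0, 0, 0], [0, 0, -0.35]], [[0, 0, 0], [0, 0, -0.4]], [[0, 0, 0], [0, 0, -0.45]], [[0, 0, 0], [0, 0, -0.5]]])

```text
clock: 13.2
tool_pos: [0.459, 0.2759, 0.2707]
eef_rot: [0.803, 0.596, 0.0, 0.0]
contact_force: [0.1, 0.0, 0.1]
opening: 0.996
finger_force: 0.0
```

Emit:
send_rows(targets=[[[0, 0, 0], [0, 0, -0.05]], [[0, 0, 0], [0, 0, -0.11]], [[0, 0, 0], [0, 0, -0.17]], [[0, 0, 0], [0, 0, -0.23]], [[0, 0, 0], [0, 0, -0.29]], [[0, 0, 0], [0, 0, -0.35]], [[0, 0, 0], [0, 0, -0.4]], [[0, 0, 0], [0, 0, -0.45]], [[0, 0, 0], [0, 0, -0.49]], [[0, 0, 0], [0, 0, -0.5]], [[0, 0, 0], [0, 0, -0.5]]], fingers=0.6)

```text
clock: 14.58
tool_pos: [0.4589, 0.276, 0.2705]
eef_rot: [0.149, 0.989, -0.0, 0.0]
contact_force: [-0.0, 0.1, 0.4]
opening: 0.596
finger_force: 0.0
```

```bash
python3 - <<'E'
from h import *
s=get_state();d=snapshot("wrist");im=d["img"];cv2.imwrite("pics/w6.png",im)
print(np.round(s["q"],3),s["eef_rot"],s["tool_pos"])
h=cv2.cvtColor(im,cv2.COLOR_BGR2HSV)
m=(h[...,1]<70)&(h[...,2]>90)
for c in blobs(m,60):
    r=cv2.minAreaRect(c);print("grey",r[0],r[1],r[2],cv2.boundingRect(c),onz(d,[r[0]],.13,s))
y=-.301
b=np.array([.4595,.2744])+.001*np.array([np.cos(y),np.sin(y)])-.0045*np.array([np.sin(y),-np.cos(y)]);print(b)
go((b[0],b[1],.096,y+np.pi))
E
```

```text
[-0.117  0.646 -0.867  1.777  0.579  0.995  0.058] [ 1.49403947e-01  9.88776238e-01 -1.07793230e-04  1.95612052e-05] [0.45893621 0.27603864 0.27054651]
grey (234.40414428710938, 437.1422424316406) (47.74662780761719, 42.93250274658203) 1.5074357986450195 (210, 416, 49, 44) [[0.64660136 0.1230572  0.13      ]]
grey (29.0, 401.0) (26.0, 32.0) 90.0 (13, 388, 33, 27) [[ 0.54329423 -0.05821501  0.13      ]]
grey (321.0364990234375, 400.54046630859375) (292.031005859375, 30.120676040649414) 0.20987370610237122 (175, 385, 293, 32) [[0.62764807 0.22326808 0.13      ]]
grey (323.9999694824219, 325.9999694824219) (1.999999761581421, 109.99998474121094) 90.0 (269, 325, 111, 3) [[0.54721824 0.25104942 0.13      ]]
grey (325.0, 228.0) (44.0, 12.0) 90.0 (319, 206, 13, 45) [[0.45820752 0.27925402 0.13      ]]
[0.46178918 0.27840121]
at [0.4589 0.2761 0.2706] t 14.62 op 0.598 F [-0.1  0.3  0.2]
[[-0.0068, 0.0102, 0.582], [-0.0, 0.0001, 0.0004]]
```

Emit:
send_rows(targets=[[[-0.007, 0.01, 0.1], [0, 0, 0]], [[-0.007, 0.01, 0.24], [0, 0, 0]], [[-0.007, 0.01, 0.38], [0, 0, 0]], [[-0.007, 0.01, 0.48], [0, 0, 0]], [[-0.007, 0.01, 0.55], [0, 0, 0]], [[-0.007, 0.01, 0.582], [0, 0, 0]], [[-0.007, 0.01, 0.582], [0, 0, 0]], [[-0.007, 0.01, 0.582], [0, 0, 0]]])

```text
clock: 15.62
tool_pos: [0.4622, 0.279, 0.0969]
eef_rot: [0.149, 0.989, 0.001, 0.001]
contact_force: [0.4, -0.6, 0.4]
opening: 0.6
finger_force: 0.0
```

Emit:
send_rows(targets=[[[0, 0, 0], [0, 0, 0]], [[0, 0, 0], [0, 0, 0]], [[0, 0, 0], [0, 0, 0]], [[0, 0, 0], [0, 0, 0]], [[0, 0, 0], [0, 0, 0]], [[0, 0, 0], [0, 0, 0]]], fingers=0, newtons=20)

```text
clock: 16.38
tool_pos: [0.4615, 0.2777, 0.0959]
eef_rot: [0.149, 0.989, -0.001, -0.0]
contact_force: [-1.8, -2.1, 2.2]
opening: 0.107
finger_force: 20.0
```

```bash
python3 - <<'E'
from h import *
s=get_state();print(np.round(s["tool_pos"],4),s["opening"],s["finger_force"],s["contact_force"],np.round(s["eef_rot"],4))
# tool x = -box x, tool z = down ; arc shifts
r=np.hypot(.115,.034);p=np.arctan2(.034,.115)
for th in np.arange(.1,1.75,.1): print(round(th,2),np.round([(-( -r*np.cos(p+th)+.115))/.3,0,-(r*np.sin(p+th)-.034)/.3],3).tolist())
E
```

```text
[0.4615 0.2777 0.0959] 0.10736647740571237 19.9942262575496 [-1.77065282 -2.07682461  2.24691249] [ 1.486e-01  9.889e-01 -8.000e-04 -1.000e-04]
0.1 [-0.013, 0.0, -0.038]
0.2 [-0.03, 0.0, -0.074]
0.3 [-0.051, 0.0, -0.108]
0.4 [-0.074, 0.0, -0.14]
0.5 [-0.101, 0.0, -0.17]
0.6 [-0.131, 0.0, -0.197]
0.7 [-0.163, 0.0, -0.22]
0.8 [-0.198, 0.0, -0.241]
0.9 [-0.234, 0.0, -0.257]
1.0 [-0.272, 0.0, -0.27]
1.1 [-0.31, 0.0, -0.28]
1.2 [-0.35, 0.0, -0.285]
1.3 [-0.39, 0.0, -0.286]
1.4 [-0.43, 0.0, -0.284]
1.5 [-0.469, 0.0, -0.277]
1.6 [-0.508, 0.0, -0.267]
1.7 [-0.545, 0.0, -0.252]
```

Pinched (9.4 mm). Swing the flap along its arc.

Emit:
send_rows(targets=[[[-0.005, 0, -0.018], [0, 0, 0]], [[-0.013, 0, -0.038], [0, 0, 0]], [[-0.03, 0, -0.074], [0, 0, 0]], [[-0.051, 0, -0.108], [0, 0, 0]], [[-0.074, 0, -0.14], [0, 0, 0]], [[-0.101, 0, -0.17], [0, 0, 0]], [[-0.131, 0, -0.197], [0, 0, 0]], [[-0.163, 0, -0.22], [0, 0, 0]], [[-0.198, 0, -0.241], [0, 0, 0]], [[-0.234, 0, -0.257], [0, 0, 0]], [[-0.272, 0, -0.27], [0, 0, 0]], [[-0.272, 0, -0.27], [0, 0, 0]]])

```text
clock: 17.88
tool_pos: [0.5397, 0.2534, 0.1791]
eef_rot: [0.149, 0.989, -0.001, 0.0]
contact_force: [-5.5, -5.5, 8.3]
opening: 0.109
finger_force: 20.0
```

```bash
python3 - <<'E'
from h import *
s=get_state();p=np.array(s["tool_pos"]);print(p,s["contact_force"],np.round(s["q"],2))
y=-.301;ux=np.array([np.cos(y),np.sin(y),0]);h=np.array([.4615,.2777,.0959])+.115*ux+np.array([0,0,-.034]);v=p-h;x=v@ux;print("rel",x,v[2],"r",np.hypot(x,v[2]),"th",np.arctan2(v[2],-x)-np.arctan2(34,115),"lat",v@[np.sin(y),-np.cos(y),0])
r=np.hypot(.115,.034);p0=np.arctan2(.034,.115)
for th in np.arange(1.1,1.76,.1): print(round(th,2),np.round([(x-(-r*np.cos(p0+th)))/.3,0,(v[2]-r*np.sin(p0+th))/.3],3).tolist())
E
```

```text
[0.53966539 0.25338926 0.17911308] [-5.49371103 -5.52599127  8.26726728] [-0.09  0.83 -0.78  1.7   0.71  0.92  0.11]
rel -0.03314135065671078 0.11721308483851219 r 0.12180827714367903 th 1.007781296742646 lat 4.36257208037473e-05
1.1 [-0.038, 0.0, -0.002]
1.2 [-0.077, 0.0, -0.008]
1.3 [-0.117, 0.0, -0.009]
1.4 [-0.157, 0.0, -0.006]
1.5 [-0.196, 0.0, 0.0]
1.6 [-0.235, 0.0, 0.011]
1.7 [-0.272, 0.0, 0.025]
```

Emit:
send_rows(targets=[[[-0.02, 0, -0.003], [0, 0, 0]], [[-0.038, 0, -0.005], [0, 0, 0]], [[-0.077, 0, -0.01], [0, 0, 0]], [[-0.117, 0, -0.011], [0, 0, 0]], [[-0.157, 0, -0.008], [0, 0, 0]], [[-0.196, 0, -0.002], [0, 0, 0]], [[-0.235, 0, 0.009], [0, 0, 0]], [[-0.255, 0, 0.015], [0, 0, 0]], [[-0.268, 0, 0.022], [0, 0, 0]], [[-0.268, 0, 0.022], [0, 0, 0]]])

```text
clock: 19.12
tool_pos: [0.6181, 0.229, 0.1718]
eef_rot: [0.149, 0.989, -0.001, 0.001]
contact_force: [-1.1, -5.0, 2.1]
opening: 0.111
finger_force: 20.0
```

```bash
python3 - <<'E'
from h import *
s=get_state();p=np.array(s["tool_pos"]);print(p,s["contact_force"],s["moment"],np.round(s["q"],2))
y=-.301;ux=np.array([np.cos(y),np.sin(y),0]);h=np.array([.4615,.2777,.0959])+.115*ux+np.array([0,0,-.034]);v=p-h;x=v@ux;print("rel",x,v[2],"r",np.hypot(x,v[2]),"th",np.arctan2(v[2],-x)-np.arctan2(34,115))
E
```

```text
[0.61813822 0.22898742 0.17181689] [-1.11604824 -4.98171256  2.14832081] [-0.92440777  0.27396473 -0.00577694] [-0.04  0.91 -0.77  1.5   0.71  1.02  0.27]
rel 0.04903792009730914 0.109916890008022 r 0.12035962909757442 th 1.7029693916014734
```

Emit:
send_rows(targets=[[[0, 0, 0], [0, 0, 0]], [[0, 0, 0], [0, 0, 0]], [[0, 0, -0.05], [0, 0, 0]], [[0, 0, -0.17], [0, 0, 0]], [[0, 0, -0.3], [0, 0, 0]], [[0.03, 0, -0.38], [0, 0, 0]], [[0.12, 0, -0.38], [0, 0, 0]], [[0.25, 0, -0.36], [0, 0, 0]], [[0.35, 0, -0.27], [0, 0, 0]], [[0.38, 0, -0.22], [0, 0, 0]], [[0.38, 0, -0.22], [0, 0, 0]], [[0.38, 0, -0.22], [0, 0, 0]]], fingers=0.6)

```text
clock: 20.62
tool_pos: [0.5082, 0.2647, 0.2372]
eef_rot: [0.149, 0.989, 0.0, 0.001]
contact_force: [0.1, -0.8, -0.4]
opening: 0.598
finger_force: 0.0
```

```bash
python3 - <<'E'
from h import *
s=get_state();d=snapshot("wrist");print(s["tool_pos"],s["eef_rot"]);im=d["img"];S=snapshot("scene")
a=cv2.resize(im,(480,360));b=S["img"][160:310,350:490];b=cv2.resize(b,(320,343));o=np.zeros((360,800,3),np.uint8);o[:,:480]=a;o[:343,480:]=b;cv2.imwrite("pics/w7.png",o)
E
```

```text
[0.50823105 0.26466969 0.23715397] [1.48686170e-01 9.88884216e-01 3.90957686e-04 5.26908515e-04]
```

View pics/w7.png

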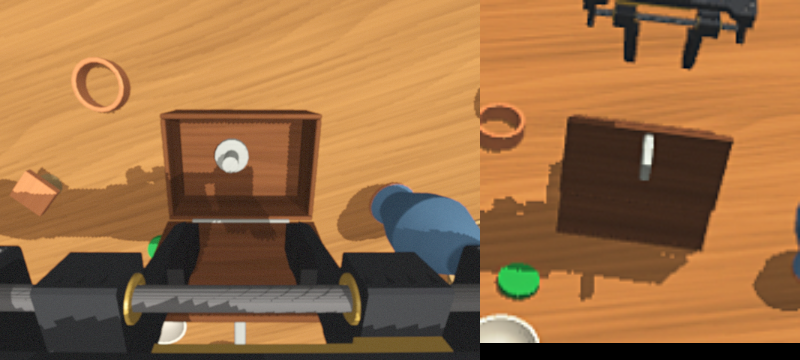

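The flap stands open behind the box, and the punch stands inside at about (309,207) in full wrist pixels, with its stem top leaning slightly below that.

```bash
cat > p.py <<'E'
from h import *
s=get_state();d=snapshot("wrist");im=d["img"];R0=R.from_quat(s["eef_rot"])
h=cv2.cvtColor(im,cv2.COLOR_BGR2HSV);m=((h[...,1]<70)&(h[...,2]>60)).astype(np.uint8)
c=near(blobs(m,300),(309,207));print(cv2.boundingRect(c),cv2.contourArea(c))
x0,y0,w,hh=cv2.boundingRect(c);x0-=4;y0-=4;w+=8;hh+=8
g=cv2.Canny(cv2.GaussianBlur(im,(3,3),0),25,70);ys,xs=np.nonzero(g[y0:y0+hh,x0:x0+w]);P=np.c_[xs+x0,ys+y0].astype(float)
def circ(P,z,r0,r1,tol=.0006):
    W=onz(d,P,z,s)[:,:2];rng=np.random.default_rng(0);b=(0,)
    for _ in range(8000):
        a=W[rng.choice(len(W),3,False)];A=np.c_[2*a,np.ones(3)]
        if abs(np.linalg.det(A))<1e-8: continue
        x=np.linalg.solve(A,(a**2).sum(1));r=np.sqrt(max(0,x[2]+x[0]**2+x[1]**2))
        if r0<r<r1:
            n=(abs(np.hypot(*(W-x[:2]).T)-r)<tol).sum()
            if n>b[0]: b=(n,x[:2],r)
    return b
for n,z,a,b in(("head",.022,.021,.025),("stem",.068,.0088,.0112)):
    q=circ(P,z,a,b);print(n,q);print("  tool",np.round(R0.inv().apply(np.r_[q[1],z]-s["tool_pos"]),4))
gr=h[...,2][y0:y0+hh:3,x0:x0+w:2]
for r in gr: print(" ".join("%3d"%v for v in r))
go((.5,.27,.2,np.pi-.301))
E
python3 p.py
```

```text
(286, 185, 46, 46) 1578.5
head (np.int64(145), array([0.50318851, 0.25219819]), np.float64(0.023168221939742967))
  tool [ 0.0016 -0.0136  0.2151]
stem (np.int64(49), array([0.50321419, 0.25209725]), np.float64(0.010053850194797733))
  tool [ 0.0015 -0.0137  0.1691]
166 164 161 165 167 164 163 166 165 163 165 167 166 164 165 164 162 166 164 164 163 163 168 165 165 166 164
166 167 165 166 165 166 164 165 168 161 157 149 142 145 143 143 151 159 166 165 166 165 165 164 162 166 163
163 164 169 164 164 163 163 151 132 153 194 216 216 216 217 219 215 174 141 145 156 162 165 163 164 163 163
160 157 157 160 161 153 142 204 228 232 234 231 231 234 232 233 232 233 235 224 168 145 158 156 160 156 163
154 157 152 147 107 180 224 229 229 228 228 228 229 230 226 229 229 230 231 230 231 208 150 157 160 158 159
161 161 161 126 197 229 229 229 229 230 230 230 230 231 231 231 232 231 231 231 232 233 220 157 166 165 168
159 158 134 170 228 227 229 228 229 229 229 222 207 189 206 221 230 230 230 230 229 229 223 201 155 163 163
159 137 131 219 227 227 227 227 228 221 166 113 114 121 124 127 163 215 228 2
[... 520 characters left out ...]
28 231 231 218 208 226 226 227 226 212 166 167 166
159 158 162 140 128 144 155 197 229 229 229 226 228 227 229 229 229 228 224 226 228 229 208 169 154 161 163
165 159 151 123 112 111 142 171 223 228 225 226 227 230 228 228 229 218 224 227 226 198 155 114 105 108 100
164 155 110 100 104  99 104 113 164 215 226 224 226 226 226 228 225 224 213 176 134 105 107 107 108 109 107
133 113 102 109 103 107 108 109 108 119 147 146 179 182 142 147 150 136 110 105 111 110 112 106 108 112 109
103 100 104 100  99 100 101  97 103 102 104  99  96 100 102  99  97  97  98 101 100 104 104  99 100 102 101
at [0.5084 0.2645 0.237 ] t 20.77 op 0.6 F [1.6 1.1 0.1]
[[0.0323, 0.0092, 0.1235], [0.0003, 0.0003, 0.0006]]
```

Head and stem give the same axis, tool offset (+1.5, -13.7) mm. Descend to the stem.

Emit:
send_rows(targets=[[[0.003, -0.03, 0.05], [0, 0, 0]], [[0.005, -0.0455, 0.15], [0, 0, 0]], [[0.005, -0.0455, 0.27], [0, 0, 0]], [[0.005, -0.0455, 0.39], [0, 0, 0]], [[0.005, -0.0455, 0.5], [0, 0, 0]], [[0.005, -0.0455, 0.59], [0, 0, 0]], [[0.005, -0.0455, 0.65], [0, 0, 0]], [[0.005, -0.0455, 0.677], [0, 0, 0]], [[0.005, -0.0455, 0.677], [0, 0, 0]], [[0.005, -0.0455, 0.677], [0, 0, 0]]])

```text
clock: 22.02
tool_pos: [0.5027, 0.2523, 0.0342]
eef_rot: [0.148, 0.989, 0.001, 0.001]
contact_force: [-0.1, 0.3, 0.9]
opening: 0.598
finger_force: 0.0
```

```bash
python3 - <<'E'
from h import *
go((.5032,.2521,.034,np.pi-.301))
E
```

```text
at [0.5027 0.2523 0.0342] t 22.02 op 0.598 F [-0.1  0.3  0.9]
[[-0.0018, -0.0, 0.0006], [0.0004, 0.0003, 0.0009]]
```

Emit:
send_rows(targets=[[[0, 0, 0], [0, 0, 0]], [[0, 0, 0], [0, 0, 0]], [[0, 0, 0], [0, 0, 0]], [[0, 0, 0], [0, 0, 0]], [[0, 0, 0], [0, 0, 0]], [[0, 0, 0], [0, 0, 0]]], fingers=0, newtons=40)

```text
clock: 22.78
tool_pos: [0.5022, 0.2517, 0.0334]
eef_rot: [0.148, 0.989, -0.0, 0.0]
contact_force: [0.1, -0.1, 1.8]
opening: 0.214
finger_force: 40.0
```

Emit:
send_rows(targets=[[[0, 0, -0.02], [0, 0, 0]], [[0, 0, -0.06], [0, 0, 0]], [[0, 0, -0.12], [0, 0, 0]], [[0, 0, -0.2], [0, 0, 0]], [[0, 0, -0.29], [0, 0, 0]], [[0, 0, -0.38], [0, 0, 0]], [[0, 0, -0.47], [0, 0, 0]], [[0, 0, -0.54], [0, 0, 0]], [[0, 0, -0.58], [0, 0, 0]], [[0, 0, -0.6], [0, 0, 0]], [[0, 0, -0.6], [0, 0, 0]]])

```text
clock: 24.15
tool_pos: [0.502, 0.2516, 0.2133]
eef_rot: [0.148, 0.989, -0.0, -0.0]
contact_force: [-0.3, 0.2, -3.9]
opening: 0.214
finger_force: 40.0
```

```bash
python3 - <<'E'
from h import *
s=get_state();print(s["contact_force"],s["moment"],s["finger_force"],s["opening"],np.round(s["q"],2))
go((.515,.1,.2,np.pi-.301),(.5175,-.2856,.2,np.pi-.301))
E
```

```text
[-0.3240338   0.17048491 -3.89829652] [ 0.05142457 -0.14226707 -0.02196228] 40.000147707760334 0.21399225044716405 [-0.09  0.75 -0.81  1.77  0.66  0.92  0.09]
at [0.502  0.2516 0.2133] t 24.15 op 0.214 F [-0.3  0.2 -3.9]
[[-0.1897, -0.4705, 0.0444], [-0.0001, -0.0, 0.001]]
[[-0.575, -1.6967, 0.0448], [-0.0001, -0.0, 0.001]]
```

The punch is held (about 0.4 kg). Carry it to the die at height.

Emit:
send_rows(targets=[[[-0.015, -0.04, 0], [0, 0, 0]], [[-0.04, -0.12, 0], [0, 0, 0]], [[-0.08, -0.23, 0], [0, 0, 0]], [[-0.12, -0.35, 0], [0, 0, 0]], [[-0.16, -0.47, 0], [0, 0, 0]], [[-0.2, -0.59, 0], [0, 0, 0]], [[-0.24, -0.71, 0], [0, 0, 0]], [[-0.28, -0.83, 0], [0, 0, 0]], [[-0.31, -0.92, 0], [0, 0, 0]], [[-0.335, -0.99, 0], [0, 0, 0]]])

```text
clock: 25.4
tool_pos: [0.51, -0.0644, 0.2125]
eef_rot: [0.15, 0.989, -0.001, -0.001]
contact_force: [0.6, 0.6, -3.2]
opening: 0.209
finger_force: 40.0
```

```bash
python3 - <<'E'
from h import *
go((.5175,-.2856,.2,np.pi-.301))
E
```

```text
at [ 0.51   -0.0644  0.2125] t 25.4 op 0.209 F [ 0.6  0.6 -3.2]
[[-0.242, -0.6969, 0.0424], [-0.0006, -0.0005, 0.0003]]
```

Emit:
send_rows(targets=[[[-0.03, -0.1, 0], [0, 0, 0]], [[-0.07, -0.22, 0.01], [0, 0, 0]], [[-0.115, -0.34, 0.02], [0, 0, 0]], [[-0.155, -0.46, 0.03], [0, 0, 0]], [[-0.195, -0.57, 0.04], [0, 0, 0]], [[-0.225, -0.65, 0.042], [0, 0, 0]], [[-0.24, -0.69, 0.042], [0, 0, 0]], [[-0.242, -0.697, 0.042], [0, 0, 0]], [[-0.242, -0.697, 0.042], [0, 0, 0]], [[-0.242, -0.697, 0.042], [0, 0, 0]]])

```text
clock: 26.65
tool_pos: [0.5192, -0.2814, 0.201]
eef_rot: [0.147, 0.989, 0.0, 0.0]
contact_force: [-0.3, -0.2, -4.0]
opening: 0.216
finger_force: 40.0
```

```bash
python3 - <<'E'
from h import *
s=get_state();print(np.round(s["q"],2),s["eef_rot"])
go((.5177,-.2855,.1235,np.pi-.301))
E
```

```text
[ 0.88  0.82 -0.86  1.69  0.73  0.98  1.03] [1.47323838e-01 9.89088282e-01 2.34798329e-04 5.19222676e-05]
at [ 0.5192 -0.2814  0.201 ] t 26.65 op 0.216 F [-0.3 -0.2 -4. ]
[[0.0009, -0.0146, 0.2582], [0.0002, 0.0, 0.0017]]
```

Emit:
send_rows(targets=[[[0, -0.005, 0.04], [0, 0, 0]], [[0, -0.01, 0.1], [0, 0, 0]], [[0.001, -0.0146, 0.17], [0, 0, 0]], [[0.001, -0.0146, 0.22], [0, 0, 0]], [[0.001, -0.0146, 0.25], [0, 0, 0]], [[0.001, -0.0146, 0.258], [0, 0, 0]], [[0.001, -0.0146, 0.258], [0, 0, 0]], [[0.001, -0.0146, 0.258], [0, 0, 0]], [[0.001, -0.0146, 0.258], [0, 0, 0]], [[0.001, -0.0146, 0.258], [0, 0, 0]]])

```text
clock: 27.9
tool_pos: [0.5176, -0.287, 0.1236]
eef_rot: [0.149, 0.989, -0.0, 0.0]
contact_force: [-0.6, -0.3, -4.0]
opening: 0.214
finger_force: 40.0
```

```bash
cat > f.py <<'E'
from h import *
s=get_state();print(np.round(s["tool_pos"],4),np.round(s["eef_rot"],4),np.abs(s["qd"]).max())
d=snapshot("wrist");T=snapshot("top");S=snapshot("scene");R0=R.from_quat(s["eef_rot"])
h=cv2.cvtColor(d["img"],cv2.COLOR_BGR2HSV)
m=cv2.inRange(h,(5,110,90),(13,220,255))
for c in blobs(m,100):
    r=cv2.boundingRect(c)
    if 200<r[0]<400 and r[1]<350: print("copper",r,cv2.contourArea(c))
m=(h[...,1]<70)&(h[...,2]>60)
for c in blobs(m,200): print("grey",cv2.boundingRect(c),cv2.contourArea(c))
# expected pixels of head rim (z=bottom) and blank rim
def proj(p):
    M=np.linalg.inv(pose(d,s));q=M[:3,:3]@p+M[:3,3];return cv2.projectPoints(q[None],np.zeros(3),np.zeros(3),K(d),np.array([d["k1"],0,0,0.]))[0].ravel()
t=np.array(s["tool_pos"])
for n,z,r,c in(("face",t[2]-.0274,.023,t),("headtop",t[2]-.0114,.023,t),("blank",.036,.025,np.array([.5177,-.2855,0]))):
    Q=np.array([proj(np.array([c[0]+r*np.cos(a),c[1]+r*np.sin(a),z])) for a in np.arange(0,6.28,.1)]);print(n,np.round(Q.min(0)),np.round(Q.max(0)))
cv2.imwrite("pics/f.png",d["img"])
go((.5177,-.2855,.1235,np.pi-.301))
E
python3 f.py
```

```text
[ 0.5176 -0.287   0.1236] [ 1.485e-01  9.889e-01 -1.000e-04  2.000e-04] 0.0024681725662494425
copper (202, 235, 55, 101) 1426.0
copper (289, 213, 72, 52) 2393.0
grey (404, 393, 88, 45) 1339.5
grey (151, 393, 89, 32) 599.5
grey (469, 384, 171, 34) 3318.0
grey (252, 384, 143, 33) 4163.0
grey (0, 384, 169, 41) 2926.5
grey (0, 269, 90, 95) 4645.0
grey (223, 148, 191, 233) 28357.5
face [278. 249.] [364. 327.]
headtop [274. 261.] [368. 344.]
blank [287. 216.] [360. 284.]
at [ 0.5175 -0.287   0.1234] t 28.05 op 0.215 F [ 0.4  0.5 -3.2]
[[0.0008, 0.0048, -0.0002], [-0.0, 0.0001, 0.001]]
```

```bash
cat > f2.py <<'E'
from h import *
s=get_state();d=snapshot("wrist");im=d["img"];t=np.array(s["tool_pos"])
g=cv2.Canny(cv2.GaussianBlur(im,(3,3),0),25,70);ys,xs=np.nonzero(g[205:350,265:380]);P=np.c_[xs+265,ys+205].astype(float)
def circ(z,r0,r1,tol=.0006):
    W=onz(d,P,z,s)[:,:2];rng=np.random.default_rng(0);b=(0,)
    for _ in range(20000):
        a=W[rng.choice(len(W),3,False)];A=np.c_[2*a,np.ones(3)]
        if abs(np.linalg.det(A))<1e-8: continue
        x=np.linalg.solve(A,(a**2).sum(1));r=np.sqrt(max(0,x[2]+x[0]**2+x[1]**2))
        if r0<r<r1 and np.hypot(*(x[:2]-t[:2]))<.01:
            n=(abs(np.hypot(*(W-x[:2]).T)-r)<tol).sum()
            if n>b[0]: b=(n,x[:2],r)
    return b
for n,z,a,b in(("headtop",t[2]-.0114,.0224,.0236),("face",t[2]-.0274,.0224,.0236),("blank",.036,.0242,.0255),("recess",.03,.026,.0285)): print(n,circ(z,a,b))
print(t)
E
python3 f2.py
```

```text
headtop (np.int64(157), array([ 0.51799528, -0.28650351]), np.float64(0.02258532075593177))
face (np.int64(155), array([ 0.5193469 , -0.28646622]), np.float64(0.023102913833088896))
blank (np.int64(138), array([ 0.51675581, -0.28457727]), np.float64(0.0244175381935293))
recess (np.int64(117), array([ 0.52177322, -0.2837176 ]), np.float64(0.02809055529161867))
[ 0.5174955  -0.28695113  0.12343278]
```

Blank and punch agree to about 2 mm; a small correction.

Emit:
send_rows(targets=[[[0.002, 0.003, 0], [0, 0, 0]], [[0.003, 0.006, 0], [0, 0, 0]], [[0.003, 0.006, 0], [0, 0, 0]], [[0.003, 0.006, 0], [0, 0, 0]], [[0.003, 0.006, 0], [0, 0, 0]], [[0.003, 0.006, 0], [0, 0, 0]], [[0.003, 0.006, 0], [0, 0, 0]], [[0.003, 0.006, 0], [0, 0, 0]]])

```text
clock: 29.1
tool_pos: [0.5171, -0.2849, 0.1233]
eef_rot: [0.148, 0.989, -0.0, 0.0]
contact_force: [0.9, -0.6, -3.8]
opening: 0.211
finger_force: 40.0
```

```bash
python3 f2.py; python3 - <<'E'
from h import *
# flap check: dark box flap in top view, disturbed things
s=get_state();T=snapshot("top");h=cv2.cvtColor(T["img"],cv2.COLOR_BGR2HSV)
m=(h[...,2]<140)&(h[...,0]<14)&(h[...,1]>90)
for c in blobs(m,800): print(cv2.minAreaRect(c))
m=cv2.inRange(h,(5,120,225),(16,200,255))
for c in blobs(m,60): print(cv2.minAreaRect(c)[0])
print(s["qd"],s["finger_force"])
E
```

```text
headtop (np.int64(156), array([ 0.51761445, -0.28411296]), np.float64(0.022502831212447918))
face (np.int64(156), array([ 0.51890486, -0.28468162]), np.float64(0.023031301028406826))
blank (np.int64(138), array([ 0.51486392, -0.28442269]), np.float64(0.024414260567758708))
recess (np.int64(113), array([ 0.52117727, -0.28350607]), np.float64(0.02760710944447951))
[ 0.51713452 -0.28489573  0.12333785]
((202.82159423828125, 245.96878051757812), (106.5999984741211, 78.59998321533203), 16.260204315185547)
(330.3846130371094, 275.576904296875)
(6.0, 254.0)
(7.5, 207.0)
(102.0, 191.0)
(575.7770385742188, 186.25794982910156)
(15.0, 163.5)
(316.6000061035156, 110.69999694824219)
[-0.00211988  0.00124396 -0.0008293   0.00061413 -0.001431    0.00062405
 -0.00050844] 40.00005394220352
```

```bash
python3 -c "
from plant import *
print(finish_job())"
```

```text
the job is handed in; nothing more can be done
None
```

The job is handed in at about 29 s: the round blank lies seated in the die, the flap stands open at about 1.70 rad by the arm's position, and the punch is held upright and still, about 6 cm above the blank and centred to within about 2 mm.

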